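Unclamp a slide carrier and move it from the microscope to its rest

TASK

Swing the clamp bar of the microscope stage well up by its handle and leave it up, then slide the slide carrier level along the stage, straight out of the front, until it is wholly clear of the stage; do not lift it off the stage. Then lay it, never dropping or tipping it, flat on the empty grey rest, between the rest's two cheeks, its raised well towards the back stop, fully on, and let go. Leave the other carrier and everything else on the bench where it is.

Things in the scene. Friction and masses are not known exactly. Their poses are not given: they have to be found in the camera images.
- microscope: white bench microscope, fixed to the bench. Origin on the bench under the stage centre; its front looks along its own -x (roughly to the robot), z up. Objective over the stage: x = 12 mm, radius 24 mm, lowest 140 mm above the bench. Column behind the stage; foot x -35 to 135 mm, y +-65 mm, 28 mm high. Head and eye tube reach 450 mm.
- stage_front (a point): middle of the top front edge of the black stage, 110 mm above the bench, at microscope x = -50 mm; axes as the microscope. The stage is 100 (x) x 84 (y) x 14 mm. Two steel guide strips 5 mm high stand on it at y = +-24 mm (44 mm apart inside), from the front edge back.
- hood_front (a point): middle of the lower front edge of the wide lamp hood over the stage, 250 mm above the bench at microscope x = -42 mm. The hood is 114 (x, to +72) x 180 (y) x 30 mm. It overhangs the clamp bar, so a gripper coming straight down on the handle hits it: lean the gripper back to the front by 30 to 45 degrees, fingers pointing down and under the hood.
- clamp_bar (a joint): angle of the clamp bar, rad: 0 = shut across the carrier (starts at 0 to 0.12), grows as the handle end swings up, stop at 1.05. A stiff hinge: it stays at whatever angle it is left; 2 to 3 N at the handle moves it. Well up is 0.8 to 1.0.
- bar_hinge (a point): point on the hinge axis of the clamp bar, 121 mm above the bench at microscope x = -30, y = +36 mm; axes as the microscope. The axis runs along microscope x. The steel bar (12 mm wide, 8 mm thick) runs from here to -y across the carrier, 1 mm above its plate, then steps up at its free end.
- handle_grip (a point): on the axis of the bar's handle, 18 mm from its tip: a round steel rod, 12 mm diameter, parallel to the hinge, 40 mm out of the bar to microscope -x. Bar shut: 140 mm above the bench; from bar_hinge -28 mm x, -90 mm y, +19 mm z. The rod can turn between pads closing along microscope y, so the gripper need not turn along the arc. Its axes turn with the bar.
- carrier: the clamped slide carrier: aluminium plate 130 (x) x 40 (y) x 6 mm, 75 to 140 g; origin at the centre of its underside. It starts flat on the stage, x along microscope x, origin about 45 mm in front of the stage centre. Its plain front end (its -x) juts out 60 mm over the stage's front edge and can be gripped by the two long sides, e.g. 47 mm in front of its origin.
- carrier_well (a point): centre of the top of that carrier's raised dark well (30 x 26 mm, 8 mm above the plate): 42 mm along its +x from its origin, 14 mm above its underside; axes as the carrier. The well is behind the bar and cannot pass under the shut bar.
- rest_empty: the empty grey rest, fixed to the bench; origin on the bench under its centre, its +x away from the robot. Flat top 40 mm above the bench. The front part (x = -58 to 11 mm) is 30 mm wide, so fingers have room beside a carrier (50 mm wide foot plate, 10 mm high). A carrier laid properly has its origin over the rest's origin, x axes the same way, well between the cheeks.
- rest_cheeks (a point): point on the top of the empty rest, 36 mm along its +x, midway between its two upright cheeks (each 50 mm long, 47 mm apart inside, 11 mm above the top); axes as the rest. A back stop as high stands across, 33 mm further along +x (69 mm from the rest's centre).
- rest_full: the other rest, same shape and frame, occupied
- carrier_b: an identical carrier lying on the other rest; leave it there
- wash_bottle: white plastic squeeze bottle, 52 mm across, 130 mm tall; origin under its centre; bystander
- glass_box: blue box of cover glasses, 75 x 110 x 45 mm; origin under its centre; bystander
- dish: shallow glass dish, 84 mm across, 16 mm tall; origin under its centre; bystander
- beaker: glass beaker, 68 mm across, 85 mm tall; origin under its centre; bystander
- reagent: amber jar with black cap, 60 mm across, 120 mm tall; origin under its centre; bystander
- forceps: steel forceps 145 mm long lying on the bench; origin under the middle; bystander
Things that resemble listed ones, but are neither listed nor needed, are in the scene too. Leave any red look-alike of the carrier alone. Leave any pink look-alike of the rest_empty alone.

How it is judged:
By the outcome, as a careful person would: the job done as asked, in the order asked, and still so for the second after the job is handed in, with the robot touching nothing.
It also fails if it takes over 53 s, if anything falls off the work surface, if the arm or the gripper's body presses on something with over 40 N, if the wrist force passes 120 N, or if a joint passes its speed limit or range.

ROBOT

A 6-joint arm with a two-finger parallel gripper is mounted at the origin on the work surface. World frame = base frame: x ahead of the robot, y to its left, z up, the work surface at z = 0. Lengths are in mm, angles in rad, forces in N, time in s.
With the tool pointing down it reaches from about 300 to 750 mm from the base axis. Payload 8.5 kg.
Tool frame: the origin (TCP) lies midway between the tips of the shut fingers; the grasp point (between the pads) lies arm.pinch_z behind it (arm.pinch_z is the distance from the TCP to the grasp point, in mm); z points along the fingers, y is the direction in which the jaws open and shut (so a half turn about z gives the same grasp; the last joint's range is limited). The gripper opens to 85 mm and grips with 20 to 120 N. Pads are 22 mm wide; open, the fingers measure 114 mm over their backs; the gripper's body (76 mm by 85 mm) begins 54 mm behind the grasp point. The pads swing forward as they close: fully open they stand 13 mm farther back than shut.
Start: joints at [-1.356, 0.381, 1.297, -0, 1.464, -0.215], TCP at [229.171, -499.961, 231.322] pointing down, gripper open.
Joint ranges: [-3.11, 3.11], [-0.89, 2.33], [0.22, 2.48], [-1.42, 4.56], [0.17, 2.85], [-2.88, 2.88]. Speed limits (rad/s): [2.39, 2.39, 3.14, 3.14, 3.14, 3.14].

INTERFACE

Orientations are given as a 3x3 rotation matrix whose columns are the frame's x, y, z axes.
In Python, from workcell import arm gives the robot as it stands.
- The arm moves only by the shell command python3 -m handwheel 'ROWS' [OPENING]. ROWS is JSON, a list of rows, each a list of 2 entries, a list of its own where there are three numbers: the shift along the world's x, y, z as a fraction of full scale, then the turn, a rotation vector about the world's x, y, z as a fraction of full scale. In form: [[[x, y, z], [rx, ry, rz]], ...]. A call has 1 to 20 rows; each row shifts and turns the pose as measured when the row begins; what a row does not reach is not made up. Full scale, the value 1, is 0.5 m for a shift and 1.5 rad for a turn. A row lasts 1/12 s, in which the tool goes at most 41.7 mm and 7.16 degrees, less where a joint would pass 70% of its speed; a pose out of reach is approached as far as the arm can. A call with a number of a shift or a turn outside -1 to 1 is refused whole. A call with a gripper value outside its range is refused whole. OPENING is the opening, from -1 (shut) to 1 (fully open), set as the call begins (- or left out, the last holds). The fingers move at their own pace and stop on an object; the grip force is fixed at half the most. Time passes only in rows, so rows that do not move let the fingers close. It gives the time, the measured TCP pose, the force and the opening at its end, in the units of the state.
- arm.read_state(): the state, without advancing time (a new reading comes with each control period).
- arm.camera(name): name is "scene" or "side" or "wrist"; returns a dict with "color" (480x640x3 uint8, blue, green, red), "fx", "fy", "cx", "cy" (pixels), "dist" ([k1, k2, p1, p2, k3] as OpenCV has them; the pictures are not rectified), "world_to_cam" (4x4, takes a point from world to camera coordinates). Camera axes: x right, y down, z forward; pixel columns grow to the right and rows downward; lengths in mm; the calibration is good to about 2 mm. A picture is of the moment at which its call begins. There is no depth.
- arm.finish_job(): hands the job in, once; it reports no verdict.
The state is a dict: "time_s": time; "joint_positions": joint angles; "dq": joint speeds; "joint_efforts": joint torques, N m; "position": TCP position; "orientation": TCP orientation; "contact_force": force on the tool from outside, world axes, zero at the start; "ft_torque": the same for the moment, N m; "gripper_width": opening from 0.0 (shut) to 1.0 (fully open).
Only numpy, scipy, OpenCV 4.12 (cv2) and the standard library are available. Lean on these libraries where they do the work, as an engineer would, in place of code of your own. Each camera call takes 0.05 s, during which the arm holds its last target. There are 200 camera calls.

## Working session

There is one attempt and no reset: what is moved stays moved. The work goes in short steps, Python scripts to look and compute and a shell command to move; the robot and the scene stay as the last step left them, time stands still between calls to the robot, and variables do not carry over. Pictures are saved under pics/ and viewed, about 8 in all and at most 12, crops included, and the job is handed in when it is done.

```bash
mkdir -p pics; ls
python3 - <<'E'
from workcell import arm
import cv2
print(arm.read_state(), arm.pinch_z)
for n in ("scene","side"):
    c=arm.camera(n); cv2.imwrite(f"pics/{n}0.png",c["color"]); print(n,c["fx"],c["fy"],c["cx"],c["cy"],c["dist"],c["world_to_cam"])
E
```

```text
pics
{'time_s': 0.0, 'joint_positions': array([-1.35630126e+00,  3.81195467e-01,  1.29827395e+00, -2.65940844e-05,
        1.46361149e+00, -2.15265142e-01]), 'dq': array([-5.62483091e-04, -4.34841831e-05,  4.83272396e-04, -7.35031764e-04,
       -6.80909429e-04,  1.75735003e-03]), 'joint_efforts': array([ 1.44205274e-03, -4.48461127e+01, -2.31281215e+01, -1.43875764e-04,
        4.73512613e-03,  6.85995175e-06]), 'position': array([ 229.10199835, -499.67892716,  230.70762235]), 'orientation': array([[ 9.09064542e-01,  4.16655182e-01, -3.42615966e-04],
       [ 4.16655221e-01, -9.09063435e-01,  1.44851859e-03],
       [ 2.92073131e-04, -1.45954962e-03, -9.99998892e-01]]), 'contact_force': array([0.31244021, 0.04373292, 1.08155332]), 'ft_torque': array([-0.01962488, -0.00951029,  0.00046273]), 'gripper_width': 0.994978573197094} 18.700000000000003
scene 469.5330966686745 469.5330966686745 325.7977681733627 242.54735012722736 [-0.10869623  0.          0.          0.          0.        ] [[ 8.90682723e-01  4.53971228e-01 -2.43805462e-02 -5.15916202e+02]
 [ 2.45629892e-01 -5.25661707e-01 -8.14460389e-01  1.50439508e+01]
 [-3.82557502e-01  7.19437207e-01 -5.79706704e-01  1.31257052e+03]
 [ 0.00000000e+00  0.00000000e+00  0.00000000e+00  1.00000000e+00]]
side 547.6675078334193 547.6675078334193 319.9572189249475 242.55620857477925 [0.03250538 0.         0.         0.         0.        ] [[-9.72898330e-01 -2.30805520e-01  1.40588397e-02  5.59917505e+02]
 [-1.58973694e-01  6.23482206e-01 -7.65504607e-01  2.00075858e+02]
 [ 1.67917252e-01 -7.46993139e-01 -6.43276804e-01  1.40103330e+03]
 [ 0.00000000e+00  0.00000000e+00  0.00000000e+00  1.00000000e+00]]
```

View pics/scene0.png

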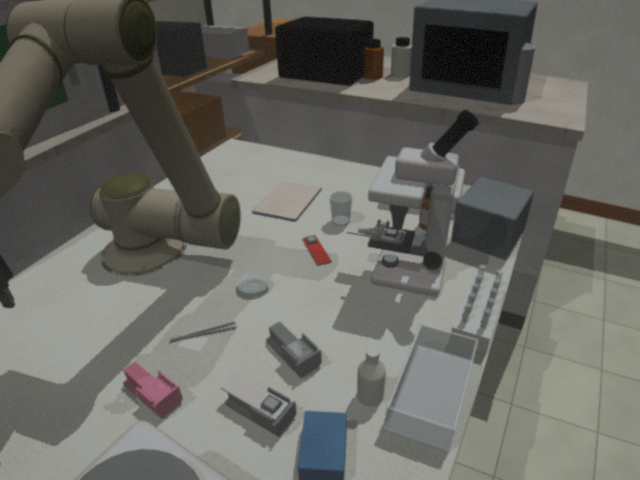

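View pics/side0.png

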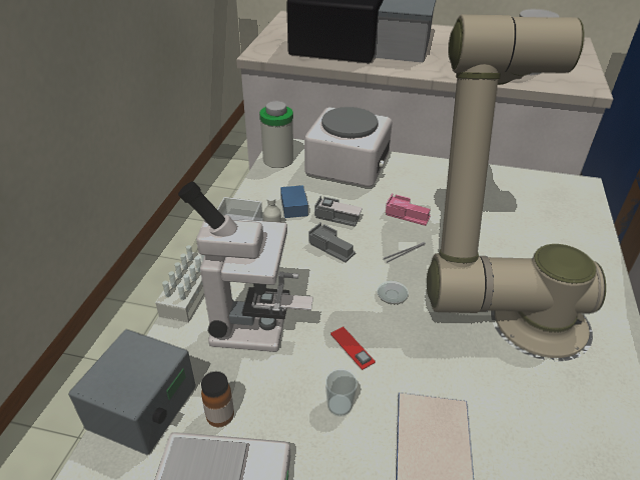

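```bash
cat > h.py <<'E'
import numpy as np, cv2
from workcell import arm
def und(c,p):
    K=np.array([[c["fx"],0,c["cx"]],[0,c["fy"],c["cy"]],[0,0,1]]);return cv2.undistortPoints(np.array(p,float).reshape(-1,1,2),K,np.array(c["dist"]))[:,0]
def ray(c,p):
    T=c["world_to_cam"];R,t=T[:3,:3],T[:3,3];u=und(c,p)
    return -R.T@t,np.c_[u,np.ones(len(u))]@R
def onz(c,p,z):
    o,d=ray(c,p);return o+d*((z-o[2])/d[:,2])[:,None]
def tri(c1,p1,c2,p2):
    u1=und(c1,p1).T;u2=und(c2,p2).T
    X=cv2.triangulatePoints(c1["world_to_cam"][:3],c2["world_to_cam"][:3],u1,u2);return (X[:3]/X[3]).T
def proj(c,P):
    T=c["world_to_cam"];K=np.array([[c["fx"],0,c["cx"]],[0,c["fy"],c["cy"]],[0,0,1]])
    return cv2.projectPoints(np.array(P,float).reshape(-1,1,3),cv2.Rodrigues(T[:3,:3])[0],T[:3,3],K,np.array(c["dist"]))[0][:,0]
E
python3 - <<'E'
import cv2,numpy as np
s=cv2.imread("pics/scene0.png");d=cv2.imread("pics/side0.png")
def crop(im,x,y,w,h,k=4):return cv2.resize(im[y:y+h,x:x+w],None,fx=k,fy=k,interpolation=cv2.INTER_CUBIC)
a=np.hstack([crop(s,345,210,100,90),crop(d,230,260,100,90)])
b=np.hstack([crop(s,245,320,100,60),crop(d,285,215,100,60)])
m=np.vstack([a,b]); m=cv2.convertScaleAbs(m,alpha=1.5,beta=10)
for x in range(0,800,40):cv2.line(m,(x,0),(x,4),(0,0,255),1)
cv2.imwrite("pics/m0.png",m)
E
```

```text
(no output)
```

View pics/m0.png

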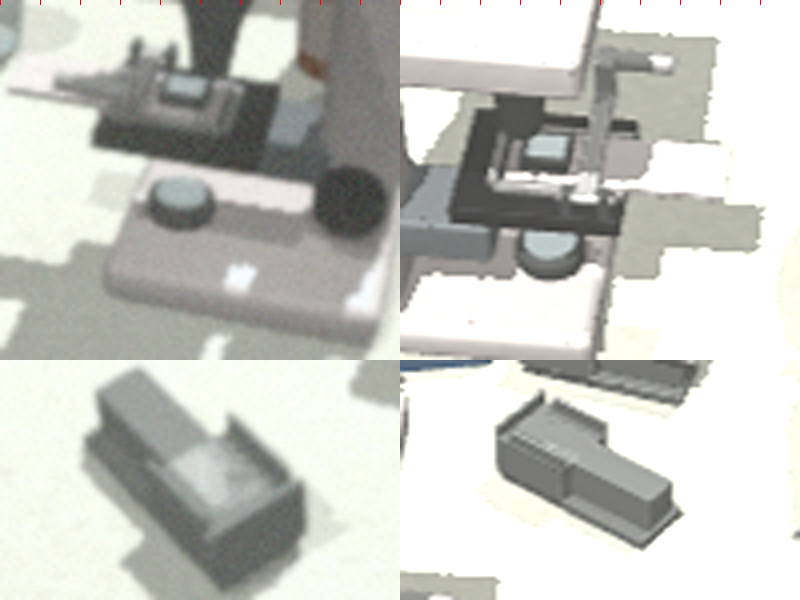

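Run:
```python
from h import *
np.set_printoptions(precision=1,suppress=True)
s=arm.camera("scene");d=arm.camera("side")
S=lambda l:[(345+(x+.5)/4-.5,210+(y+.5)/4-.5) for x,y in l]
D=lambda l:[(230+(x-400+.5)/4-.5,260+(y+.5)/4-.5) for x,y in l]
print("handle tip",tri(s,S([(58,82)]),d,D([(670,62)])))
print("stage corners side bf,ff,fn,bn",onz(d,D([(482,110),(637,122),(622,222),(452,218)]),110))
print("stage ff corner scene",onz(s,S([(97,122)]),110))
print("carrier end side",onz(d,D([(735,145),(727,197)]),116))
print("hinge",onz(d,D([(585,190)]),121), "well side/scene", onz(d,D([(547,147)]),124),onz(s,S([(186,85)]),124), tri(s,S([(186,85)]),d,D([(547,147)])))
S2=lambda l:[(245+(x+.5)/4-.5,320+(y-360+.5)/4-.5) for x,y in l]
D2=lambda l:[(285+(x-400+.5)/4-.5,215+(y-360+.5)/4-.5) for x,y in l]
print("rest top front corners scene (l,r)",onz(s,S2([(100,391),(143,372)]),40))
print("side front corners (left,right)",onz(d,D2([(650,503),(672,483)]),40))
print("backstop top ends scene", onz(s,S2([(208,532),(303,485)]),51)," side",onz(d,D2([(498,430),(543,395)]),51))
print("foot front corner side",onz(d,D2([(643,547),(681,514)]),10))
for n,c in(("sc",s),("si",d)):
    hsv=cv2.cvtColor(c["color"],cv2.COLOR_BGR2HSV)
cv2.imwrite("pics/side1.png",d["color"])
def crop(im,x,y,w,h,k):return cv2.resize(im[y:y+h,x:x+w],None,fx=k,fy=k,interpolation=cv2.INTER_CUBIC)
m=np.hstack([crop(s["color"],340,215,80,45,5),crop(d["color"],240,265,80,45,5)])
m2=np.hstack([crop(s["color"],260,318,66,61,6),crop(d["color"],303,222,66,61,6)])
m=np.vstack([m,np.pad(m2,((0,0),(0,8),(0,0)))])
m=cv2.convertScaleAbs(255*(m/255.)**.9)
cv2.imwrite("pics/m1.png",m);print(m.shape)
```

```text
handle tip [[600.9 137.1 146.9]]
stage corners side bf,ff,fn,bn [[710.6 168.  110. ]
 [617.2 155.1 110. ]
 [603.5 234.8 110. ]
 [698.7 255.4 110. ]]
stage ff corner scene [[617.8 158.  110. ]]
carrier end side [[554.  165.1 116. ]
 [548.5 206.8 116. ]]
hinge [[627.9 225.8 121. ]] well side/scene [[658.4 201.1 124. ]] [[658.8 197.9 124. ]] [[658.5 199.8 122.7]]
rest top front corners scene (l,r) [[ 515.4 -136.    40. ]
 [ 528.7 -113.8   40. ]]
side front corners (left,right) [[ 522.1 -103.4   40. ]
 [ 511.1 -128.6   40. ]]
backstop top ends scene [[ 620.3 -202.    51. ]
 [ 647.8 -155.4   51. ]]  side [[ 642.3 -142.9   51. ]
 [ 620.3 -190.8   51. ]]
foot front corner side [[ 523.1  -89.9   10. ]
 [ 503.5 -131.4   10. ]]
(591, 800, 3)
```

View pics/m1.png

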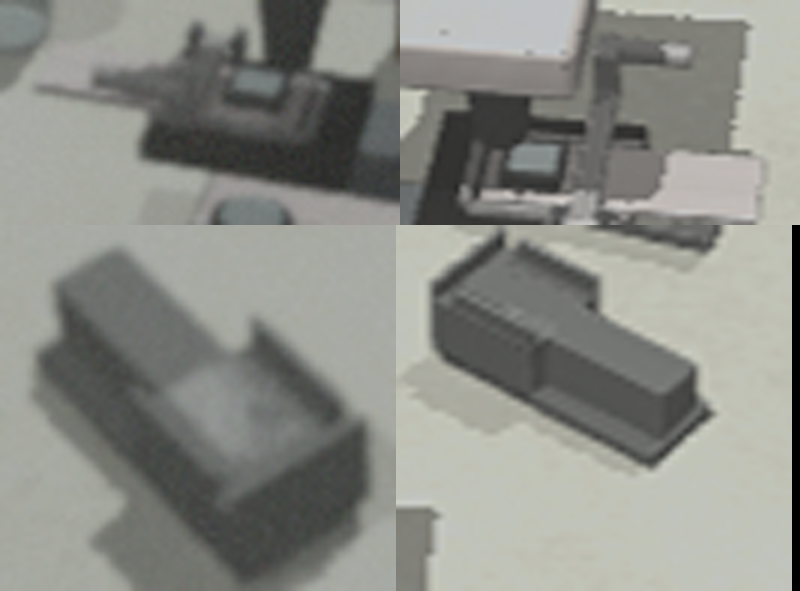

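```bash
cat >> h.py <<'E'
from scipy.spatial.transform import Rotation as Ro
np.set_printoptions(precision=4,suppress=True)
def orient(yaw,lean):
    xm=np.array([np.cos(yaw),np.sin(yaw),0]);ym=np.array([-np.sin(yaw),np.cos(yaw),0]);Z=np.array([0,0,1.])
    z=np.sin(lean)*xm-np.cos(lean)*Z;y=-ym;return np.c_[np.cross(y,z),y,z]
def plan(pinch,R,n):
    st=arm.read_state();p=np.array(pinch)+arm.pinch_z*R[:,2]
    dp=p-st["position"];rv=Ro.from_matrix(R@st["orientation"].T).as_rotvec()
    print("t",st["time_s"],"pinch",st["position"]-arm.pinch_z*st["orientation"][:,2],"dp mm",dp,"rv deg",np.degrees(rv))
    print("per row",n,dp/500/n,rv/1.5/n)
E
python3 - <<'E'
from h import *
plan((512,124,262),orient(.165,np.radians(40)),18)
E
```

```text
t 0.2 pinch [ 229.1541 -499.808   249.6805] dp mm [294.7065 625.767   16.6945] rv deg [ 11.7092 -38.3569 -14.5684]
per row 18 [0.0327 0.0695 0.0019] [ 0.0076 -0.0248 -0.0094]
```

```bash
R='[[0.033,0.07,0.002],[0.0076,-0.025,-0.0094]]'; python3 -m handwheel '[[[0.033,0.07,0.002],[0.0076,-0.025,-0.0094]],[[0.033,0.07,0.002],[0.0076,-0.025,-0.0094]],[[0.033,0.07,0.002],[0.0076,-0.025,-0.0094]],[[0.033,0.07,0.002],[0.0076,-0.025,-0.0094]],[[0.033,0.07,0.002],[0.0076,-0.025,-0.0094]],[[0.033,0.07,0.002],[0.0076,-0.025,-0.0094]],[[0.033,0.07,0.002],[0.0076,-0.025,-0.0094]],[[0.033,0.07,0.002],[0.0076,-0.025,-0.0094]],[[0.033,0.07,0.002],[0.0076,-0.025,-0.0094]],[[0.033,0.07,0.002],[0.0076,-0.025,-0.0094]],[[0.033,0.07,0.002],[0.0076,-0.025,-0.0094]],[[0.033,0.07,0.002],[0.0076,-0.025,-0.0094]],[[0.033,0.07,0.002],[0.0076,-0.025,-0.0094]],[[0.033,0.07,0.002],[0.0076,-0.025,-0.0094]],[[0.033,0.07,0.002],[0.0076,-0.025,-0.0094]],[[0.033,0.07,0.002],[0.0076,-0.025,-0.0094]],[[0,0,0],[0,0,0]]]' 0.3
python3 - <<'E'
from h import *
plan((512,124,262),orient(.165,np.radians(40)),4)
c=arm.camera("wrist");cv2.imwrite("pics/w0.png",c["color"])
E
```

```text
time_s: 1.62
position: [496.6, 88.4, 246.8]
orientation: [[0.777, 0.179, 0.603], [0.137, -0.984, 0.115], [0.614, -0.007, -0.789]]
contact_force: [-0.4, 0.3, -0.4]
gripper_width: 0.648
t 1.6167 pinch [485.3138  86.1957 261.5736] dp mm [27.258  37.6228  0.8557] rv deg [-0.0323 -2.1311 -0.8582]
per row 4 [0.0136 0.0188 0.0004] [-0.0001 -0.0062 -0.0025]
```

View pics/w0.png

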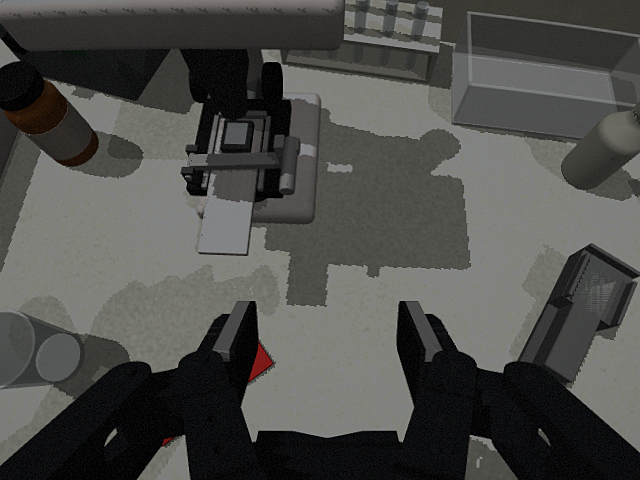

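Run:
```python
import cv2,numpy as np
w=cv2.imread("pics/w0.png")
a=cv2.resize(w[90:260,180:320],None,fx=3.5,fy=3.5,interpolation=cv2.INTER_CUBIC)
b=cv2.resize(w[240:390,520:640],None,fx=2.5,fy=2.5,interpolation=cv2.INTER_CUBIC)
b=np.pad(b,((0,a.shape[0]-b.shape[0]),(0,0),(0,0)))
m=cv2.convertScaleAbs(np.hstack([a,b]),alpha=1.5,beta=20);print(a.shape,m.shape);cv2.imwrite("pics/m2.png",m)
```

```text
(595, 490, 3) (595, 790, 3)
```

View pics/m2.png

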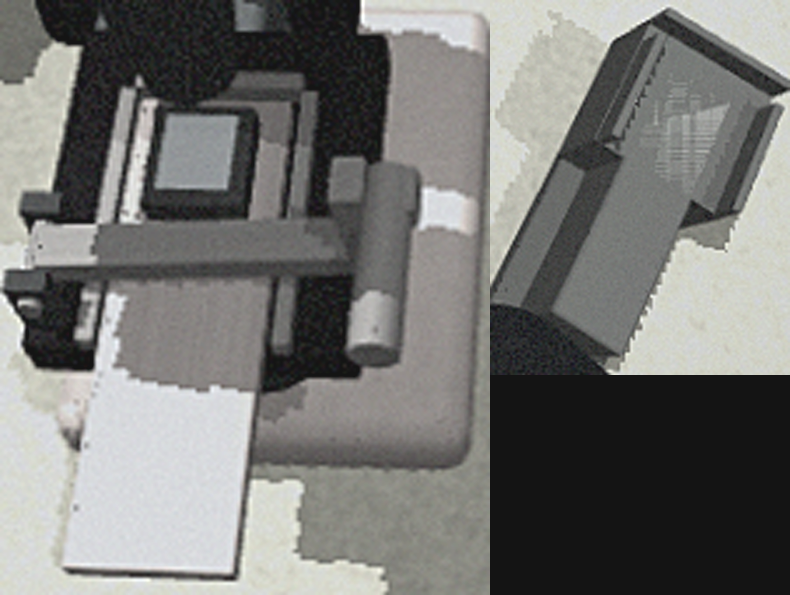

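Run:
```python
from h import *
c=arm.camera("wrist")
A=lambda l:[(180+(x+.5)/3.5-.5,90+(y+.5)/3.5-.5) for x,y in l]
B=lambda l:[(520+(x-490+.5)/2.5-.5,240+(y+.5)/2.5-.5) for x,y in l]
ang=lambda v:np.degrees(np.arctan2(v[1],v[0]))
P=onz(c,A([(64,568),(237,572),(129,282),(269,282)]),116);print("carrier",P,ang(P[2]-P[0]),ang(P[3]-P[1]),ang(P[0]-P[1])-90)
P=onz(c,A([(160,186),(232,190),(168,113),(239,113)]),124);print("well top fl fr bl br",P,P.mean(0))
s=onz(c,A([(360,375)]),110);print("stage front right corner",s)
P=onz(c,A([(365,112),(288,100)]),110)
for z in (140,145,150):print("rod tip, rod root",z,onz(c,A([(374,345),(393,182)]),z))
P=onz(c,B([(552,312),(618,353),(622,158),(690,200)]),40);print("rest top",P,ang(P[2]-P[0]),ang(P[3]-P[1]),ang(P[0]-P[1])-90)
P=onz(c,B([(668,10),(788,85)]),51);print("stop back top",P,P.mean(0),ang(P[0]-P[1])-90)
print(c["world_to_cam"],c["fx"])
```

```text
carrier [[549.4882 200.1861 116.    ]
 [555.5238 161.1138 116.    ]
 [623.8584 206.1764 116.    ]
 [629.6663 172.0719 116.    ]] 4.6050651774158435 8.407361120448748 8.781130530839633
well top fl fr bl br [[647.1683 202.7969 124.    ]
 [648.9731 184.8857 124.    ]
 [668.7199 206.8418 124.    ]
 [671.6455 189.0355 124.    ]] [659.1267 195.89   124.    ]
stage front right corner [[611.5528 145.8664 110.    ]]
rod tip, rod root 140 [[604.7954 137.7998 140.    ]
 [647.1658 142.6386 140.    ]]
rod tip, rod root 145 [[602.236  136.7197 145.    ]
 [643.8115 141.4677 145.    ]]
rod tip, rod root 150 [[599.6766 135.6396 150.    ]
 [640.4572 140.2968 150.    ]]
rest top [[ 520.8242 -110.6028   40.    ]
 [ 509.9864 -135.423    40.    ]
 [ 583.4742 -138.4488   40.    ]
 [ 571.2733 -165.1937   40.    ]] -23.96372206935154 -25.90866006877698 -23.58852556035818
stop back top [[ 643.995  -153.1661   51.    ]
 [ 620.6621 -201.078    51.    ]] [ 632.3286 -177.122    51.    ] -25.96585713315332
[[  0.1773  -0.9841  -0.0051  -2.0074]
 [ -0.922   -0.1643  -0.3506 587.5331]
 [  0.3442   0.0669  -0.9365 214.1559]
 [  0.       0.       0.       1.    ]] 391.85679938903024
```

Run:
```python
from h import *
R=orient(.145,np.radians(40))
plan(np.array((609,137.2,146))-60*R[:,2],R,5)
print("then 60mm units",60*R[:,2]/500)
```

```text
t 1.7167 pinch [485.0733  81.8849 261.5718] dp mm [ 86.3968  49.391  -69.152 ] rv deg [ 0.0821 -2.2481 -1.8421]
per row 5 [ 0.0346  0.0198 -0.0277] [ 0.0002 -0.0052 -0.0043]
then 60mm units [ 0.0763  0.0111 -0.0919]
```

```bash
cat > meas.py <<'E'
from h import *
import pickle
A=lambda l:[(180+(x+.5)/3.5-.5,90+(y+.5)/3.5-.5) for x,y in l]
B=lambda l:[(520+(x-490+.5)/2.5-.5,240+(y+.5)/2.5-.5) for x,y in l]
pa=A([(64,568),(237,572),(269,282),(160,186),(232,190),(168,113),(239,113),(360,375),(374,350),(393,182)])
pb=B([(552,312),(618,353),(622,158),(690,200),(668,10),(788,85)])
w0=cv2.imread("pics/w0.png",0);c=arm.camera("wrist");w1=cv2.cvtColor(c["color"],cv2.COLOR_BGR2GRAY)
cv2.imwrite("pics/w1.png",c["color"]);pickle.dump(c,open("w1.pkl","wb"))
p0=np.array(pa+pb,np.float32).reshape(-1,1,2)
p,stt,err=cv2.calcOpticalFlowPyrLK(w0,w1,p0,None,winSize=(15,15),maxLevel=3)
print(np.c_[p[:,0],(p-p0)[:,0],stt])
p=p[:,0]
ang=lambda v:np.degrees(np.arctan2(v[1],v[0]))
P=onz(c,p[:3],116);print("carrier",P,ang(P[2]-P[1]),ang(P[0]-P[1])-90)
W=onz(c,p[3:7],124);print("well",W.mean(0));F=(P[0]+P[1])/2;print("front",F,"yaw",ang(W.mean(0)-F))
print("stage fr",onz(c,p[7:8],110),"rod tip/root",onz(c,p[8:10],147))
P=onz(c,p[10:14],40);Q=onz(c,p[14:16],51);print("rest",P,ang(P[2]-P[0]),ang(P[3]-P[1]),ang(P[0]-P[1])-90,Q,ang(Q[0]-Q[1])-90,ang(Q.mean(0)-(P[0]+P[1])/2),np.linalg.norm((Q.mean(0)-(P[0]+P[1])/2)[:2]))
print(arm.read_state()["position"])
E
python3 meas.py
```

```text
[[192.3081 250.5276  -5.6205  -1.4009   1.    ]
 [241.4503 251.4505  -5.9068  -1.6209   1.    ]
 [250.7449 168.6806  -5.7551  -1.5337   1.    ]
 [219.5876 141.3748  -5.7696  -1.4109   1.    ]
 [240.2009 142.5165  -5.7276  -1.4121   1.    ]
 [221.8892 120.5058  -5.7537  -1.4228   1.    ]
 [242.272  120.4302  -5.6566  -1.4984   1.    ]
 [276.6796 195.438   -5.8204  -1.3477   1.    ]
 [280.3008 188.097   -6.1992  -1.5459   1.    ]
 [285.6663 140.0246  -6.2622  -1.6183   1.    ]
 [539.1768 362.3122  -5.3232  -2.1878   1.    ]
 [566.2924 378.4226  -4.6077  -2.4774   1.    ]
 [567.1682 300.896   -5.3318  -2.004    1.    ]
 [594.2682 317.6421  -5.4318  -2.0579   1.    ]
 [585.6008 241.7516  -5.2993  -1.9483   1.    ]
 [633.6154 271.5598  -5.2847  -2.1402   1.    ]]
carrier [[550.1086 202.5828 116.    ]
 [556.2099 163.6553 116.    ]
 [630.4977 174.7282 116.    ]] 8.477741099586437 8.907756190269424
well [659.9987 198.5774 124.    ]
front [553.1593 183.1191 116.    ] yaw 8.232828841379135
stage fr [[612.0968 148.4721 110.    ]] rod tip/root [[600.6558 138.399  147.    ]
 [643.2594 143.5994 147.    ]]
rest [[ 521.5498 -108.0781   40.    ]
 [ 511.0055 -133.5867   40.    ]
 [ 584.1004 -135.806    40.    ]
 [ 571.8617 -162.4589   40.    ]] -23.907119289574087 -25.381142997320136 -22.458333430506414 [[ 644.64   -150.5568   51.    ]
 [ 621.3622 -198.4995   51.    ]] -25.89808100499242 -24.70360849399518 128.48186141044013
[496.5365  82.399  246.9643]
```

Run:
```python
from h import *
R=orient(.146,np.radians(40))
plan(np.array((609,139.4,146))-60*R[:,2],R,5)
```

```text
t 1.7667 pinch [485.2664  80.3445 261.7445] dp mm [ 86.1988  53.1389 -69.3267] rv deg [ 0.0932 -2.2362 -1.6295]
per row 5 [ 0.0345  0.0213 -0.0277] [ 0.0002 -0.0052 -0.0038]
```

```bash
python3 -m handwheel '[[[0.0345,0.0213,-0.0277],[0,-0.005,-0.004]],[[0.0345,0.0213,-0.0277],[0,-0.005,-0.004]],[[0.0345,0.0213,-0.0277],[0,-0.005,-0.004]],[[0.0345,0.0213,-0.0277],[0,-0.005,-0.004]],[[0.0345,0.0213,-0.0277],[0,-0.005,-0.004]],[[0,0,0],[0,0,0]]]'
python3 - <<'E'
from h import *
R=orient(.146,np.radians(40))
plan(np.array((609,139.4,146))-60*R[:,2],R,1)
E
```

```text
time_s: 2.27
position: [588.3, 124.3, 177.0]
orientation: [[0.758, 0.123, 0.641], [0.098, -0.992, 0.075], [0.645, 0.006, -0.764]]
contact_force: [-0.6, -0.7, 0.0]
gripper_width: 0.651
t 2.2667 pinch [576.2968 122.858  191.3337] dp mm [-5.5478 11.2752  0.5884] rv deg [0.3007 0.2343 1.2911]
per row 1 [-0.0111  0.0226  0.0012] [0.0035 0.0027 0.015 ]
```

```bash
python3 -m handwheel '[[[-0.006,0.022,0.001],[0.003,0.003,0.015]],[[0,0,0],[0,0,0]]]'
cat > p.py <<'E'
import sys
from h import *
a=[float(x) for x in sys.argv[1:]]  # x y z yaw lean back n
R=orient(a[3],np.radians(a[4]))
plan(np.array(a[:3])-a[5]*R[:,2],R,int(a[6]))
E
python3 p.py 609 139.4 146 .146 40 60 1
```

```text
time_s: 2.43
position: [585.5, 132.3, 176.7]
orientation: [[0.761, 0.143, 0.633], [0.11, -0.99, 0.091], [0.64, 0.0, -0.768]]
contact_force: [0.4, -0.3, -1.1]
gripper_width: 0.649
t 2.4333 pinch [573.6579 130.5612 191.1077] dp mm [-2.7674  3.2763  0.9   ] rv deg [ 0.0536 -0.2096  0.1687]
per row 1 [-0.0055  0.0066  0.0018] [ 0.0006 -0.0024  0.002 ]
```

Now drive in to the grip in 5 rows (12 mm along the tool each), absorbing the residue.

```bash
python3 -m handwheel '[[[0.013,0.005,-0.018],[0,0,0]],[[0.014,0.005,-0.018],[0,0,0]],[[0.014,0.004,-0.018],[0,0,0]],[[0.014,0.004,-0.018],[0,0,0]],[[0,0.002,0],[0,0,0]],[[0,0,0],[0,0,0]]]'
python3 p.py 609 139.4 146 .146 40 0 1
python3 - <<'E'
from h import *
c=arm.camera("wrist");d=arm.camera("side")
a=cv2.resize(c["color"][60:360,160:480],(600,563));b=cv2.resize(d["color"][230:320,230:320],(200,200),interpolation=cv2.INTER_CUBIC);b=np.pad(b,((0,363),(0,0),(0,0)))
cv2.imwrite("pics/m3.png",cv2.convertScaleAbs(np.hstack([a,b]),alpha=1.3,beta=15))
E
```

```text
time_s: 2.93
position: [615.6, 139.4, 139.6]
orientation: [[0.759, 0.138, 0.636], [0.107, -0.99, 0.087], [0.642, 0.002, -0.766]]
contact_force: [-0.1, 0.7, 0.6]
gripper_width: 0.651
t 2.9333 pinch [603.7184 137.7306 153.9427] dp mm [ 5.2732  1.7847 -7.936 ] rv deg [ 0.0906 -0.0194  0.4459]
per row 1 [ 0.0105  0.0036 -0.0159] [ 0.0011 -0.0002  0.0052]
```

View pics/m3.png

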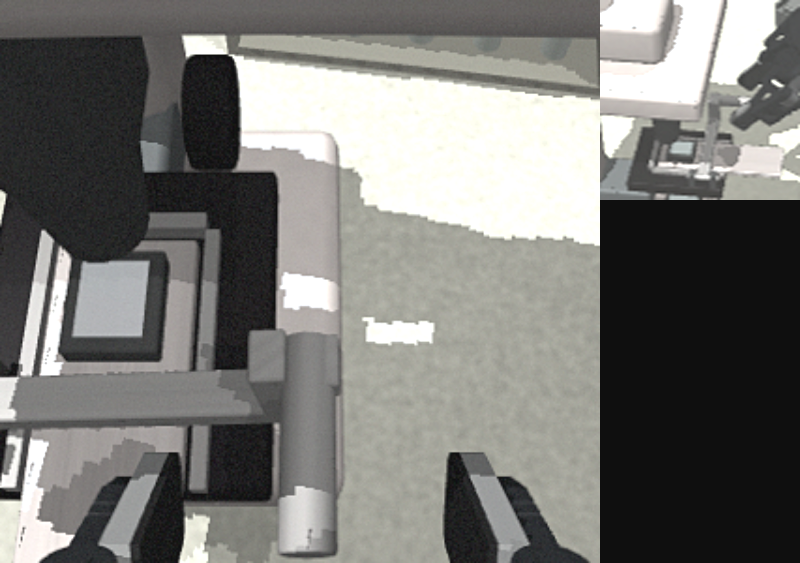

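```bash
python3 -m handwheel '[[[0.008,0.002,-0.012],[0,0,0.004]],[[0.006,0.001,-0.006],[0,0,0]],[[0,0,0],[0,0,0]]]'
python3 p.py 609 139.4 146 .146 40 0 1
python3 -m handwheel '[[[0,0,0],[0,0,0]],[[0,0,0],[0,0,0]],[[0,0,0],[0,0,0]],[[0,0,0],[0,0,0]],[[0,0,0],[0,0,0]],[[0,0,0],[0,0,0]]]' -1
python3 p.py 609 139.4 146 .146 40 0 1
```

```text
time_s: 3.28
position: [622.5, 140.8, 132.3]
orientation: [[0.757, 0.144, 0.638], [0.111, -0.99, 0.091], [0.644, 0.002, -0.765]]
contact_force: [-0.3, 0.5, -0.4]
gripper_width: 0.651
t 3.2833 pinch [610.5586 139.1309 146.6222] dp mm [-1.5942  0.3106 -0.6469] rv deg [0.0909 0.1318 0.0902]
per row 1 [-0.0032  0.0006 -0.0013] [0.0011 0.0015 0.0011]
time_s: 3.78
position: [622.0, 141.5, 133.3]
orientation: [[0.756, 0.144, 0.638], [0.111, -0.99, 0.092], [0.645, 0.001, -0.764]]
contact_force: [1.9, -0.5, -1.9]
gripper_width: 0.119
t 3.7833 pinch [610.0446 139.7823 147.5783] dp mm [-1.0845 -0.3556 -1.6082] rv deg [0.05   0.1513 0.0688]
per row 1 [-0.0022 -0.0007 -0.0032] [0.0006 0.0018 0.0008]
```

```bash
python3 -m handwheel '[[[-0.001,0.005,0.0146],[0,0,0]],[[-0.001,0.006,0.014],[0,0,0]],[[-0.001,0.0073,0.0134],[0,0,0]],[[-0.0012,0.0085,0.0128],[0,0,0]],[[-0.0014,0.0093,0.0122],[0,0,0]]]'
python3 p.py 603 189 204 .146 40 0 1
```

```text
time_s: 4.2
position: [619.8, 157.2, 165.6]
orientation: [[0.759, 0.14, 0.636], [0.109, -0.99, 0.088], [0.642, 0.003, -0.766]]
contact_force: [3.2, -2.5, -1.3]
gripper_width: 0.122
t 4.2 pinch [607.891  155.5155 179.9173] dp mm [-4.8994 33.5933 24.0886] rv deg [ 0.1794 -0.0027  0.308 ]
per row 1 [-0.0098  0.0672  0.0482] [ 0.0021 -0.      0.0036]
```

```bash
python3 -m handwheel '[[[-0.0016,0.0107,0.0118],[0,0,0]],[[-0.0017,0.0115,0.0108],[0,0,0]],[[-0.0018,0.0125,0.0096],[0,0,0]],[[-0.002,0.0133,0.0088],[0,0,0]],[[-0.0021,0.014,0.0074],[0,0,0]],[[0,0,0],[0,0,0]]]'
python3 p.py 603 188 204 .146 40 0 1
```

```text
time_s: 4.7
position: [615.9, 185.3, 191.8]
orientation: [[0.758, 0.136, 0.638], [0.11, -0.991, 0.081], [0.643, 0.009, -0.766]]
contact_force: [3.9, 2.5, -5.3]
gripper_width: 0.115
t 4.7 pinch [603.9168 183.8065 206.1379] dp mm [-0.9586  4.4288 -2.1459] rv deg [0.5057 0.1077 0.5238]
per row 1 [-0.0019  0.0089 -0.0043] [0.0059 0.0013 0.0061]
```

```bash
python3 -m handwheel '[[[0,0,0],[0,0,0]],[[0,0,0],[0,0,0]],[[0,0,0],[0,0,0]]]' 0.3
python3 -m handwheel '[[[-0.026,-0.004,0.031],[0,0,0]],[[-0.04,-0.006,0.046],[0,0,0]],[[-0.04,-0.006,0.046],[0,0,0]],[[0,0,0],[0,0,0]]]'
python3 p.py 569 185.4 113 .146 40 60 4
python3 - <<'E'
from h import *
c=arm.camera("wrist");cv2.imwrite("pics/w2.png",c["color"]);import pickle;pickle.dump(c,open("w2.pkl","wb"))
d=arm.camera("side");b=cv2.resize(d["color"][230:320,220:340],(320,240),interpolation=cv2.INTER_CUBIC);b=np.pad(b,((0,240),(0,0),(0,0)))
m=np.hstack([c["color"][:,100:580],b]);cv2.imwrite("pics/m4.png",cv2.convertScaleAbs(m,alpha=1.4,beta=15))
E
```

```text
time_s: 4.95
position: [615.6, 185.1, 191.7]
orientation: [[0.758, 0.137, 0.638], [0.11, -0.991, 0.081], [0.643, 0.009, -0.766]]
contact_force: [0.7, 0.2, 0.8]
gripper_width: 0.537
time_s: 5.28
position: [560.6, 175.8, 252.8]
orientation: [[0.761, 0.136, 0.635], [0.109, -0.991, 0.081], [0.64, 0.008, -0.768]]
contact_force: [1.6, 1.0, 0.6]
gripper_width: 0.649
t 5.2833 pinch [548.7126 174.2872 267.1709] dp mm [ -17.8487    5.7404 -108.164 ] rv deg [ 0.4764 -0.1482  0.5743]
per row 4 [-0.0089  0.0029 -0.0541] [ 0.0014 -0.0004  0.0017]
```

View pics/m4.png

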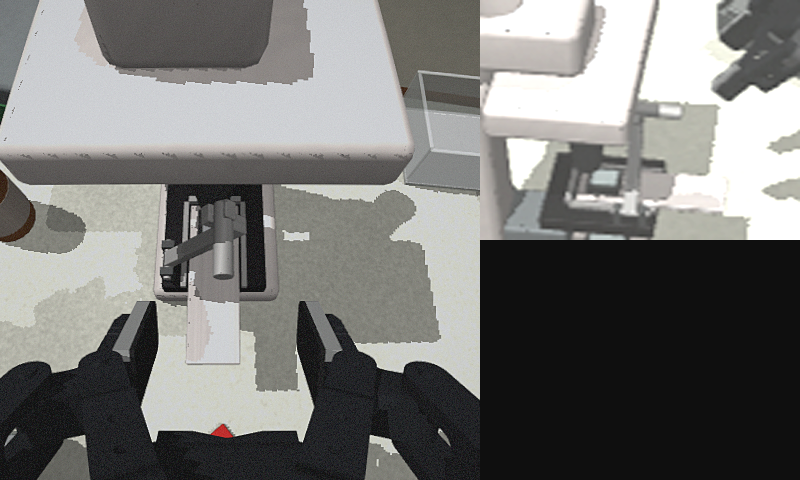

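```bash
python3 - <<'E'
from h import *
import pickle
c=pickle.load(open("w2.pkl","rb"));g=cv2.cvtColor(c["color"],cv2.COLOR_BGR2GRAY)
p=cv2.cornerSubPix(g,np.array([[[287,361]],[[340,361]]],np.float32),(5,5),(-1,-1),(3,50,.01))[:,0];print(p)
P=onz(c,p,116);print(P,P.mean(0),np.degrees(np.arctan2(P[0,1]-P[1,1],P[0,0]-P[1,0]))-90)
for r in (320,330,340,350,358): print(r,g[r,270:360:2])
E
python3 p.py 569 185.4 113 .146 40 60 4
```

```text
[[285.5801 363.4709]
 [339.4414 363.4249]]
[[549.9584 203.5101 116.    ]
 [555.3438 164.6696 116.    ]] [552.6511 184.0899 116.    ] 7.893969160512256
320 [126 126 129 125 124 130 120 116 110 131 126 125 130 131 124 125 129 128
 127 120 140 136 139 140 139 138 139 138 138 140 138 137 137 135 131  71
  79  80  81  85  84  80  78  78  82]
330 [121 122 118 120 116 121 120 121 125 132 128 129 131 129 128 123 130 129
 124 124 128 137 139 139 136 137 137 141 140 137 137 137 138 141 134 125
  83  86  87  72  79  78  75  77  79]
340 [137 137 133 134 138 138 137 141 109 132 128 127 130 129 130 124 130 128
 125 123 138 138 139 136 136 136 138 137 137 137 139 138 137 136 139 113
 138 139 139 137 137 134 144  72  81]
350 [133 136 137 138 137 137 137 139 113 132 129 128 132 130 128 124 129 132
 137 139 138 138 139 138 137 138 139 139 139 138 137 138 136 137 142 119
 138 137 137 133 135 132 101  77  81]
358 [138 135 138 136 139 136 136 136 123 127 128 130 133 128 130 128 137 136
 139 139 138 139 139 138 140 141 138 137 137 137 137 138 134 138 144 117
 132 131 136 137 137 135 144  77  77]
t 5.3833 pinch [549.9184 174.1833 263.8486] dp mm [ -19.0002    5.8566 -104.7956] rv deg [ 0.503  -0.3675  0.6021]
per row 4 [-0.0095  0.0029 -0.0524] [ 0.0015 -0.0011  0.0018]
```

```bash
python3 -m handwheel '[[[-0.0095,0.004,-0.053],[0.0015,0,0.0015]],[[-0.0095,0.004,-0.053],[0.0015,0,0.0015]],[[-0.0095,0.004,-0.053],[0.0015,0,0.0015]],[[-0.008,0.003,-0.045],[0,0,0]],[[0,0,0],[0,0,0]]]'
python3 p.py 568.7 185.9 113 .143 40 60 1
```

```text
time_s: 5.8
position: [544.6, 182.4, 141.4]
orientation: [[0.762, 0.14, 0.632], [0.108, -0.99, 0.088], [0.638, 0.001, -0.77]]
contact_force: [-0.7, 1.0, -1.2]
gripper_width: 0.645
t 5.8 pinch [532.8245 180.7627 155.7504] dp mm [-2.2187 -0.2967  3.2852] rv deg [ 0.1123 -0.336   0.1653]
per row 1 [-0.0044 -0.0006  0.0066] [ 0.0013 -0.0039  0.0019]
```

```bash
python3 -m handwheel '[[[0.0145,0.002,-0.017],[0,-0.002,0]],[[0.0145,0.002,-0.017],[0,-0.002,0]],[[0.0145,0.002,-0.017],[0,0,0.001]],[[0.0145,0.002,-0.017],[0,0,0]],[[0.008,0.002,-0.012],[0,0,0]],[[0,0,0],[0,0,0]]]'
python3 p.py 568.7 185.9 113 .143 40 0 1
```

```text
time_s: 6.3
position: [585.5, 188.0, 103.9]
orientation: [[0.767, 0.141, 0.626], [0.11, -0.99, 0.088], [0.633, 0.001, -0.775]]
contact_force: [0.2, 0.1, 0.0]
gripper_width: 0.651
t 6.3 pinch [573.7671 186.3644 118.3825] dp mm [-4.8833 -0.3982 -5.2242] rv deg [ 0.18   -0.7428  0.1013]
per row 1 [-0.0098 -0.0008 -0.0104] [ 0.0021 -0.0086  0.0012]
```

```bash
python3 -m handwheel '[[[-0.009,-0.0005,-0.01],[0.002,-0.008,0.001]],[[-0.001,0,-0.003],[0,0,0]],[[0,0,0],[0,0,0]]]'
python3 p.py 568.7 185.9 113 .143 40 0 1
python3 - <<'E'
from h import *
c=arm.camera("wrist");cv2.imwrite("pics/m5.png",cv2.convertScaleAbs(cv2.resize(c["color"][220:440,190:450],(780,660))[:600],alpha=1.3,beta=15))
E
```

```text
time_s: 6.55
position: [584.1, 188.6, 105.0]
orientation: [[0.766, 0.143, 0.627], [0.11, -0.99, 0.091], [0.634, -0.001, -0.773]]
contact_force: [-0.1, -0.5, -0.0]
gripper_width: 0.65
t 6.55 pinch [572.3629 186.9382 119.4958] dp mm [-3.4966 -1.0321 -6.3586] rv deg [ 0.0465 -0.6589 -0.0269]
per row 1 [-0.007  -0.0021 -0.0127] [ 0.0005 -0.0077 -0.0003]
```

View pics/m5.png

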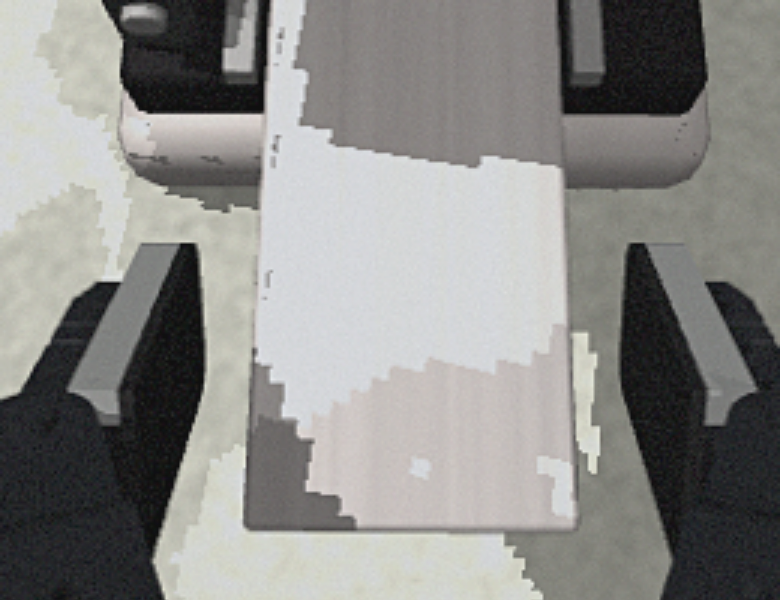

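```bash
python3 -m handwheel '[[[-0.006,-0.002,-0.012],[0,-0.005,0]],[[-0.003,0,-0.006],[0,0,0]]]'
python3 p.py 568.7 185.9 113 .143 40 0 1
```

```text
time_s: 6.77
position: [582.6, 188.5, 103.9]
orientation: [[0.767, 0.144, 0.625], [0.111, -0.99, 0.091], [0.632, -0.0, -0.775]]
contact_force: [0.3, 0.3, 0.4]
gripper_width: 0.653
t 6.7667 pinch [570.9178 186.7849 118.347 ] dp mm [-2.0107 -0.8744 -5.1762] rv deg [ 0.101  -0.815  -0.0722]
per row 1 [-0.004  -0.0017 -0.0104] [ 0.0012 -0.0095 -0.0008]
```

```bash
python3 -m handwheel '[[[-0.003,-0.001,-0.008],[0,-0.006,0]],[[-0.003,-0.001,-0.008],[0,-0.006,0]],[[-0.001,-0.001,-0.004],[0,0,0]]]'
python3 p.py 568.7 185.9 113 .143 40 0 1
```

```text
time_s: 7.02
position: [583.6, 188.2, 104.2]
orientation: [[0.766, 0.145, 0.626], [0.113, -0.989, 0.09], [0.633, 0.002, -0.774]]
contact_force: [0.4, 0.0, 0.4]
gripper_width: 0.65
t 7.0167 pinch [571.8425 186.5362 118.6762] dp mm [-2.9558 -0.6123 -5.5203] rv deg [ 0.1989 -0.7279 -0.1269]
per row 1 [-0.0059 -0.0012 -0.011 ] [ 0.0023 -0.0085 -0.0015]
```

Run:
```python
from h import *
s=arm.read_state();print(s["joint_positions"],s["joint_efforts"],s["dq"])
```

```text
[0.1102 0.4625 1.8204 0.1201 0.1752 1.4244] [  0.0945 -41.5521 -15.3547  -0.0952  -1.7925   0.1599] [-0.0138  0.0189  0.0061  0.0521  0.0011 -0.0625]
```

```bash
python3 p.py 566.8 185.6 113 .143 24 0 4
```

```text
t 7.0167 pinch [571.8425 186.5362 118.6762] dp mm [-9.2249 -1.5414 -8.2786] rv deg [-2.0995 15.1061 -0.1391]
per row 4 [-0.0046 -0.0008 -0.0041] [-0.0061  0.0439 -0.0004]
```

```bash
python3 -m handwheel '[[[-0.005,-0.001,-0.004],[-0.006,0.044,0]],[[-0.005,-0.001,-0.004],[-0.006,0.044,0]],[[-0.005,-0.001,-0.004],[-0.006,0.044,0]],[[-0.005,-0.001,-0.004],[-0.006,0.044,0]],[[0,0,-0.001],[0,0,0]],[[0,0,0],[0,0,0]]]'
python3 p.py 566.8 185.6 113 .143 24 0 3
```

```text
time_s: 7.52
position: [572.1, 185.7, 94.6]
orientation: [[0.909, 0.144, 0.391], [0.132, -0.99, 0.057], [0.395, -0.0, -0.919]]
contact_force: [-1.1, -0.5, -0.2]
gripper_width: 0.65
t 7.5167 pinch [564.7996 184.6261 111.8023] dp mm [2.2228 0.9856 1.2947] rv deg [ 0.0856 -0.7368 -0.107 ]
per row 3 [0.0015 0.0007 0.0009] [ 0.0003 -0.0029 -0.0004]
```

```bash
python3 -m handwheel '[[[0.004,0.002,0.002],[0,0,0]],[[0.003,0.001,0.002],[0,0,0]],[[0.001,0,0],[0,0,0]]]'
python3 p.py 566.8 185.6 113 .143 24 0 3
python3 -m handwheel '[[[0,0,0],[0,0,0]],[[0,0,0],[0,0,0]],[[0,0,0],[0,0,0]],[[0,0,0],[0,0,0]]]' -1
python3 p.py 566.8 185.6 113 .143 24 0 3
```

```text
time_s: 7.77
position: [575.6, 187.4, 96.1]
orientation: [[0.908, 0.145, 0.393], [0.132, -0.989, 0.058], [0.397, -0.001, -0.918]]
contact_force: [0.8, -0.4, -0.5]
gripper_width: 0.649
t 7.7667 pinch [568.2853 186.3064 113.2654] dp mm [-1.3007 -0.7058 -0.1852] rv deg [ 0.0543 -0.6101 -0.1203]
per row 3 [-0.0009 -0.0005 -0.0001] [ 0.0002 -0.0024 -0.0005]
time_s: 8.1
position: [575.4, 187.4, 96.2]
orientation: [[0.908, 0.145, 0.394], [0.133, -0.989, 0.058], [0.399, -0.001, -0.917]]
contact_force: [-0.1, -0.1, 1.2]
gripper_width: 0.451
t 8.1 pinch [568.0372 186.3603 113.331 ] dp mm [-1.0812 -0.7648 -0.2634] rv deg [ 0.0424 -0.5137 -0.1325]
per row 3 [-0.0007 -0.0005 -0.0002] [ 0.0002 -0.002  -0.0005]
```

```bash
python3 -m handwheel '[[[0,0,0],[0,0,0]],[[0,0,0],[0,0,0]],[[0,0,0],[0,0,0]]]' -1
python3 p.py 566.8 185.6 113 .143 24 0 3
```

```text
time_s: 8.35
position: [575.4, 187.4, 96.2]
orientation: [[0.907, 0.145, 0.395], [0.132, -0.989, 0.058], [0.399, -0.001, -0.917]]
contact_force: [0.4, 0.0, -0.9]
gripper_width: 0.453
t 8.35 pinch [568.0483 186.3419 113.3245] dp mm [-1.0972 -0.7474 -0.2591] rv deg [ 0.037  -0.4975 -0.1275]
per row 3 [-0.0007 -0.0005 -0.0002] [ 0.0001 -0.0019 -0.0005]
```

```bash
python3 -m handwheel '[[[-0.014,-0.002,0],[0,0,0]],[[-0.016,-0.0023,0],[0,0,0]],[[-0.016,-0.0023,0],[0,0,0]]]'
python3 p.py 480.9 173.8 113.3 .143 24 0 6
```

```text
time_s: 8.6
position: [551.7, 183.9, 96.0]
orientation: [[0.907, 0.145, 0.395], [0.132, -0.989, 0.058], [0.399, -0.001, -0.917]]
contact_force: [1.0, -0.2, 0.2]
gripper_width: 0.447
t 8.6 pinch [544.2972 182.8224 113.121 ] dp mm [-63.2586  -9.0287   0.239 ] rv deg [ 0.0307 -0.4564 -0.1185]
per row 6 [-0.0211 -0.003   0.0001] [ 0.0001 -0.0009 -0.0002]
```

```bash
python3 -m handwheel '[[[-0.018,-0.0026,0.0001],[0,0,0]],[[-0.018,-0.0026,0.0001],[0,0,0]],[[-0.018,-0.0026,0.0001],[0,0,0]],[[-0.018,-0.0026,0.0001],[0,0,0]],[[-0.018,-0.0026,0],[0,0,0]],[[-0.018,-0.0026,0],[0,0,0]],[[-0.018,-0.0026,0],[0,0,0]],[[-0.012,-0.0018,0],[0,0,0]],[[0,0,0],[0,0,0]]]'
python3 p.py 480.9 173.8 113.3 .143 24 0 6
python3 - <<'E'
from h import *
c=arm.camera("wrist");s=arm.camera("scene");d=arm.camera("side")
def crop(im,x,y,w,h,k):return cv2.resize(im[y:y+h,x:x+w],None,fx=k,fy=k,interpolation=cv2.INTER_CUBIC)
a=crop(c["color"],160,100,320,320,1.25)
b=np.vstack([crop(s["color"],310,190,133,67,3)[:200,:399],crop(d["color"],230,255,133,67,3)[:200,:399]])
cv2.imwrite("pics/m6.png",cv2.convertScaleAbs(np.hstack([a,b]),alpha=1.3,beta=15))
E
```

```text
time_s: 9.35
position: [468.4, 172.5, 94.9]
orientation: [[0.91, 0.145, 0.388], [0.133, -0.989, 0.058], [0.392, -0.001, -0.92]]
contact_force: [-1.3, -0.1, -1.1]
gripper_width: 0.454
t 9.35 pinch [461.126  171.4639 112.1025] dp mm [20.0504  2.3386  1.3168] rv deg [ 0.0825 -0.9131 -0.1721]
per row 6 [0.0067 0.0008 0.0004] [ 0.0002 -0.0018 -0.0003]
```

View pics/m6.png

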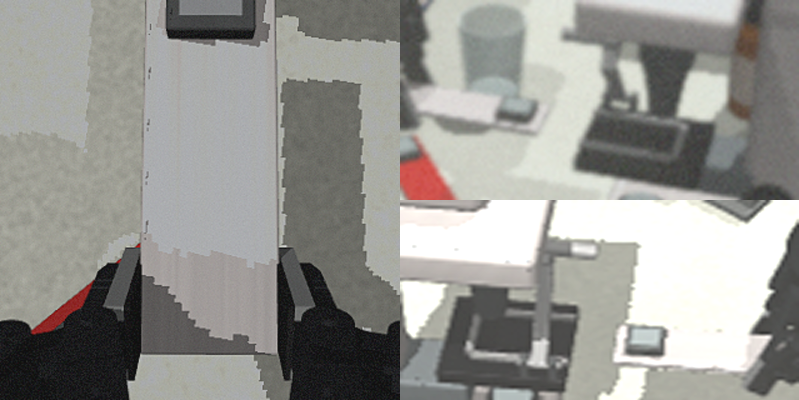

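```bash
python3 -m handwheel '[[[0,-0.004,0.02],[0,0,0]],[[0,-0.006,0.035],[0,0,0]],[[0,-0.015,0.035],[0,0,-0.01]],[[0,-0.03,0.03],[0,0,-0.02]],[[0,-0.045,0.01],[0,0,-0.025]],[[0,-0.05,0.0],[0,0,-0.025]],[[0,-0.05,0],[0,0,-0.025]],[[0,-0.05,0],[0,0,-0.025]],[[0,-0.03,0],[0,0,-0.02]],[[0,-0.01,0],[0,0,0]],[[0,0,0],[0,0,0]]]'
python3 p.py 470 20 175 -.15 23.2 0 6
python3 - <<'E'
from h import *
import pickle
c=arm.camera("wrist");pickle.dump((c,arm.read_state()),open("w3.pkl","wb"))
cv2.imwrite("pics/w3.png",c["color"])
E
```

```text
time_s: 10.42
position: [475.2, 21.1, 164.7]
orientation: [[0.914, -0.087, 0.397], [-0.08, -0.996, -0.035], [0.399, 0.0, -0.917]]
contact_force: [0.4, -0.8, -1.4]
gripper_width: 0.45
t 10.4167 pinch [467.7275  21.802  181.7997] dp mm [ 2.1265 -2.2484 -6.8394] rv deg [ 0.045   0.3039 -3.5803]
per row 6 [ 0.0007 -0.0007 -0.0023] [ 0.0001  0.0006 -0.0069]
```

View pics/w3.png

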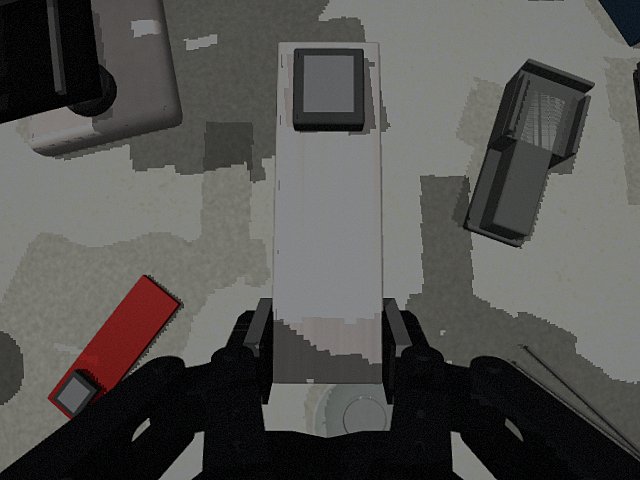

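Run:
```python
from h import *
import pickle
c,st=pickle.load(open("w3.pkl","rb"));g=cv2.cvtColor(c["color"],cv2.COLOR_BGR2GRAY)
lsd=cv2.createLineSegmentDetector()
def seg(x0,y0,x1,y1,L,z):
    k=2;im=cv2.GaussianBlur(cv2.resize(g[y0:y1,x0:x1],None,fx=k,fy=k,interpolation=cv2.INTER_CUBIC),(0,0),1.2)
    l=lsd.detect(im)[0][:,0]
    for s in l:
        p=(s.reshape(2,2)+.5)/k-.5+[x0,y0]
        if np.linalg.norm(p[0]-p[1])>L:
            Q=onz(c,p,z);v=Q[1]-Q[0];print(p.round(1).ravel(),Q[:,:2].round(1).ravel(),"len",round(np.linalg.norm(v),1),"ang",round(np.degrees(np.arctan2(v[1],v[0]))%180,1))
print("rest z40");seg(450,50,605,255,14,40)
print("carrier z",st["position"][2]-arm.pinch_z*st["orientation"][2,2]+3);seg(265,30,395,395,30,185)
```

```text
rest z40
[516.  247.4 463.5 228.5] [ 501.9 -123.1  519.4  -85.2] len 41.8 ang 65.1
[462.7 225.7 506.1  82.1] [ 521.6  -84.8  632.7 -135.5] len 122.1 ang 155.5
[506.2  83.2 527.8  58.3] [ 631.7 -135.5  652.1 -157. ] len 29.7 ang 133.4
[590.8  96.2 586.5 112.8] [ 616.9 -204.2  603.1 -197.7] len 15.2 ang 154.8
[468.2 177.  470.2 191.5] [558.2 -94.  547.  -94. ] len 11.2 ang 179.9
[574.3 154.2 547.2 169.4] [ 569.9 -181.   559.4 -156.8] len 26.4 ang 113.4
[470.2 233.1 472.6 248.9] [515.6 -89.8 503.7 -90.1] len 11.9 ang 1.2
[529.1  57.8 594.2  82.1] [ 652.4 -158.2  628.8 -209.6] len 56.6 ang 65.3
[583.5  92.4 521.2  69.2] [ 620.4 -198.6  642.9 -149.8] len 53.7 ang 65.2
[546.9 169.  551.7 152.9] [ 559.7 -156.6  572.2 -162.7] len 13.9 ang 154.0
[510.8 239.5 479.1 228.1] [ 508.1 -120.   518.7  -97. ] len 25.4 ang 65.3
[527.1  61.6 591.7  85.7] [ 649.3 -155.9  625.7 -206.8] len 56.1 ang 65.2
[551.3 149.9 556.1 131.9] [ 574.6 -162.8  588.9 -169.3] len 15.7 ang 155.5
[468.6 227.5 519.  245.6] [ 519.9  -89.1  503.  -125.7] len 40.3 ang 65.2
[540.4 107.6 541.4 146.3] [ 609.6 -159.9  578.  -155.2] 
[... 1653 characters left out ...]
6  55.7 302.8 110.7] [575.8  21.1 553.2  23.2] len 22.8 ang 174.7
[370.1  41.8 279.4  41.5] [579.5  -5.4 582.8  30. ] len 35.5 ang 84.7
[384.5 308.2 393.8 339.2] [476.8   0.1 465.6  -2.1] len 11.4 ang 11.2
[352.6  55.2 304.4  54.8] [574.4   2.  576.2  20.7] len 18.7 ang 84.5
[353.3 110.7 352.9  55.7] [551.5   4.  574.2   1.9] len 22.8 ang 174.6
[381.1 132.5 382.5 233.8] [541.9  -5.5 503.6  -2. ] len 38.5 ang 174.7
[382.7 235.1 383.2 295.7] [503.1  -2.  481.3   0.1] len 21.9 ang 174.6
[380.8 290.7 379.5 176.3] [483.2   0.8 525.1  -3.1] len 42.1 ang 174.7
[294.4 123.2 361.9 123.4] [548.5  26.7 546.1   1.3] len 25.5 ang 84.7
[361.9  88.2 361.4  51.3] [560.3  -0.2 575.8  -1.5] len 15.5 ang 174.9
```

```bash
python3 - <<'E'
from h import *
import pickle
c,st=pickle.load(open("w3.pkl","rb"))
y=np.radians(-24.9);xr=np.array([np.cos(y),np.sin(y)]);yr=np.array([-xr[1],xr[0]]);o=np.array([568.9,-145.5])
f=lambda p,z:[((q[:2]-o)@xr,(q[:2]-o)@yr) for q in onz(c,p,z)]
for n,p,z in [("stop edges z51",[(529.1,57.8),(594.2,82.1),(521.2,69.2),(583.5,92.4)],51),("cheek L outer,inner",[(524.1,74.4),(508.5,127.2),(527.1,79.7),(512.5,129.2)],51),("cheek R inner outer",[(577.8,101.4),(563.5,155.6),(585.9,96.8),(571.9,150.8)],51),("foot front",[(516,247.4),(463.5,228.5)],10),("foot left",[(470.5,208.1),(489.4,147.6)],10),("foot left2",[(462.7,225.7),(506.1,82.1)],0),("top front,left",[(492.2,222.4),(526.6,234.7),(516.9,139.9),(492.7,220.3)],40),]:print(n,np.round(f(p,z),1).tolist())
E
python3 p.py 523.8 -124.6 110 -.4293 23.3 0 7
```

```text
stop edges z51 [[72.5, 27.2], [72.7, -27.3], [60.8, 30.6], [60.8, -21.0]]
cheek L outer,inner [[57.4, 27.4], [11.7, 27.4], [54.0, 24.0], [11.3, 24.1]]
cheek R inner outer [[51.8, -18.4], [5.6, -18.4], [58.0, -23.7], [11.6, -23.7]]
foot front [[-62.4, -20.9], [-62.5, 25.4]]
foot left [[-44.2, 24.9], [11.4, 24.9]]
foot left2 [[-57.9, 23.9], [81.2, 24.8]]
top front,left [[-58.4, 14.7], [-58.2, -12.9], [10.4, 14.8], [-56.7, 14.8]]
t 10.4667 pinch [467.7018  22.2978 181.7894] dp mm [  55.3939 -149.3269  -71.816 ] rv deg [  0.0554   0.1985 -19.6065]
per row 7 [ 0.0158 -0.0427 -0.0205] [ 0.0001  0.0003 -0.0326]
```

```bash
python3 -m handwheel '[[[0.008,-0.02,0],[0,0,-0.016]],[[0.016,-0.043,0],[0,0,-0.032]],[[0.016,-0.043,0],[0,0,-0.032]],[[0.016,-0.043,0],[0,0,-0.032]],[[0.016,-0.043,-0.005],[0,0,-0.032]],[[0.016,-0.043,-0.01],[0,0,-0.032]],[[0.016,-0.043,-0.015],[0,0,-0.032]],[[0.008,-0.02,-0.02],[0,0,-0.02]],[[0,0,-0.01],[0,0,0]],[[0,0,0],[0,0,0]]]'
python3 p.py 523.8 -124.6 75 -.4293 23.3 0 4
```

```text
time_s: 11.3
position: [536.9, -130.6, 133.1]
orientation: [[0.83, -0.424, 0.363], [-0.389, -0.906, -0.169], [0.4, -0.001, -0.916]]
contact_force: [-0.9, 0.1, -1.1]
gripper_width: 0.45
t 11.3 pinch [ 530.1251 -127.3928  150.2106] dp mm [ -6.3866   2.8762 -75.25  ] rv deg [0.09   0.2925 0.4784]
per row 4 [-0.0032  0.0014 -0.0376] [0.0003 0.0009 0.0014]
```

```bash
python3 -m handwheel '[[[-0.004,0.002,-0.02],[0,0,0.002]],[[-0.004,0.002,-0.03],[0,0,0.002]],[[-0.004,0.002,-0.03],[0,0,0.002]],[[-0.003,0.001,-0.03],[0,0,0.002]],[[-0.002,0.001,-0.02],[0,0,0]],[[0,0,-0.008],[0,0,0]],[[0,0,0],[0,0,0]]]'
python3 p.py 523.8 -124.6 60 -.4293 23.3 0 2
```

```text
time_s: 11.88
position: [528.6, -119.8, 64.2]
orientation: [[0.838, -0.4, 0.37], [-0.367, -0.916, -0.16], [0.403, -0.001, -0.915]]
contact_force: [0.5, -0.9, 0.0]
gripper_width: 0.448
t 11.8833 pinch [ 521.6678 -116.8148   81.3515] dp mm [  1.9471  -7.8627 -21.4113] rv deg [ 0.1343  0.443  -0.9891]
per row 2 [ 0.0019 -0.0079 -0.0214] [ 0.0008  0.0026 -0.0058]
```

```bash
python3 -m handwheel '[[[0.002,-0.007,-0.01],[0,0.002,-0.005]],[[0.002,-0.006,-0.01],[0,0.002,-0.005]],[[0.001,-0.004,-0.006],[0,0,-0.002]],[[0,-0.001,0],[0,0,0]],[[0,0,0],[0,0,0]]]'
python3 p.py 523.8 -124.6 60 -.4293 23.3 0 2
```

```text
time_s: 12.3
position: [532.9, -129.2, 52.5]
orientation: [[0.833, -0.416, 0.364], [-0.381, -0.909, -0.169], [0.401, 0.002, -0.916]]
contact_force: [-0.3, -0.0, -1.0]
gripper_width: 0.452
t 12.3 pinch [ 526.0442 -126.0061   69.6784] dp mm [-2.3281  1.48   -9.7249] rv deg [0.2429 0.2817 0.0097]
per row 2 [-0.0023  0.0015 -0.0097] [0.0014 0.0016 0.0001]
```

```bash
python3 -m handwheel '[[[-0.004,0.0025,-0.008],[0.001,0.002,0]],[[-0.002,0.001,-0.006],[0.001,0.001,0]],[[-0.001,0.0005,-0.004],[0,0,0]],[[0,0,0],[0,0,0]]]'
python3 p.py 523.8 -124.6 43.3 -.4293 23.3 0 2
python3 - <<'E'
from h import *
import pickle
c=arm.camera("wrist");st=arm.read_state();pickle.dump((c,st),open("w4.pkl","wb"));cv2.imwrite("pics/w4.png",c["color"])
y=np.radians(-24.9);xr=np.array([np.cos(y),np.sin(y)]);yr=np.array([-xr[1],xr[0]]);o=np.array([568.9,-145.5])
g=cv2.cvtColor(c["color"],cv2.COLOR_BGR2GRAY)
l=cv2.createLineSegmentDetector().detect(cv2.GaussianBlur(cv2.resize(g,None,fx=2,fy=2,interpolation=cv2.INTER_CUBIC),(0,0),1.2))[0][:,0]
for z in (40,51,64):
  print(z)
  for s in l:
    p=(s.reshape(2,2)+.5)/2-.5
    if np.linalg.norm(p[0]-p[1])<28: continue
    Q=onz(c,p,z)[:,:2]-o;a=np.round(np.c_[Q@xr,Q@yr],1)
    if abs(a).max()<85 and (abs(a[0]-a[1]).min()<2.5): print(p.round(0).ravel(),a.ravel())
E
```

```text
time_s: 12.63
position: [529.1, -127.3, 43.2]
orientation: [[0.835, -0.417, 0.36], [-0.382, -0.909, -0.166], [0.397, 0.001, -0.918]]
contact_force: [-0.1, 0.5, -0.6]
gripper_width: 0.455
t 12.6333 pinch [ 522.3957 -124.1503   60.3826] dp mm [  1.3918  -0.4232 -17.0922] rv deg [0.0764 0.0472 0.0312]
per row 2 [ 0.0014 -0.0004 -0.0171] [0.0004 0.0003 0.0002]
40
[278.  43. 273. 231.] [77.5 22.1 -9.2 22.3]
[272. 285. 273. 371.] [-31.9  22.1 -67.3  21.5]
[361. 131. 294. 131.] [ 35.5 -15.6  35.4  13.8]
[363.  49. 364. 119.] [ 74.8 -16.9  40.8 -16.9]
[382. 309. 379.  43.] [-41.6 -23.6  77.8 -24. ]
[292. 109. 293.  50.] [45.6 15.  74.1 15. ]
[381. 384. 273. 383.] [-72.1 -23.2 -72.2  21.5]
[295.  48. 362.  48.] [ 75.3  14.2  75.2 -16.3]
[261.  38. 390.  39.] [ 80.1  29.7  80.2 -29.2]
[257. 175. 260.  66.] [15.4 29.9 66.4 30. ]
[382. 374. 381. 337.] [-68.2 -23.3 -53.2 -23.2]
[378.  42. 279.  41.] [ 78.4 -23.5  78.5  21.7]
[304.  56. 303. 111.] [71.3 10.2 44.7 10.3]
[303. 112. 353. 112.] [ 44.3  10.1  44.4 -11.8]
[352.  55. 304.  55.] [ 71.5 -11.7  71.7  10.1]
[353. 111. 353.  56.] [ 44.8 -12.1
[... 1731 characters left out ...]
48. 362.  48.] [ 59.7  12.   59.7 -14. ]
[261.  38. 390.  39.] [ 63.8  25.3  63.9 -25. ]
[257. 175. 260.  66.] [ 8.5 25.5 52.1 25.5]
[382. 374. 381. 337.] [-62.9 -20.  -50.  -19.9]
[378.  42. 279.  41.] [ 62.4 -20.1  62.4  18.4]
[304.  56. 303. 111.] [56.3  8.7 33.6  8.7]
[303. 112. 353. 112.] [ 33.3   8.5  33.3 -10.1]
[352.  55. 304.  55.] [ 56.5 -10.1  56.6   8.6]
[353. 111. 353.  56.] [ 33.7 -10.4  56.1 -10.4]
[265. 178. 268.  66.] [ 7.6 22.3 52.1 22.3]
[391.  83. 393. 177.] [ 45.1 -24.9   8.  -24.9]
[274. 236. 273. 278.] [-14.   18.7 -29.4  18.5]
[314. 123. 362. 124.] [ 28.7   4.2  28.6 -13.6]
[382.  88. 383. 120.] [ 42.9 -21.5  30.1 -21.6]
[383. 141. 384. 177.] [ 21.9 -21.5   8.  -21.6]
```

```bash
python3 -m handwheel '[[[0.003,0,-0.008],[0,0,0]],[[0.002,0,-0.008],[0,0,0]],[[0.001,0,-0.007],[0,0,0]],[[0,0,-0.003],[0,0,0]],[[0,0,0],[0,0,0]]]'
python3 p.py 524.3 -124.2 43.3 -.4293 23.3 0 2
```

```text
time_s: 13.1
position: [532.8, -127.3, 29.1]
orientation: [[0.834, -0.417, 0.361], [-0.382, -0.909, -0.166], [0.397, 0.001, -0.918]]
contact_force: [-0.6, -0.8, 0.1]
gripper_width: 0.454
t 13.1 pinch [ 526.0294 -124.1852   46.228 ] dp mm [-1.7529  0.0156 -2.9427] rv deg [0.0935 0.0821 0.0204]
per row 2 [-0.0018  0.     -0.0029] [0.0005 0.0005 0.0001]
```

```bash
python3 -m handwheel '[[[-0.003,0,-0.002],[0,0,0]],[[-0.002,0,-0.002],[0,0,0]],[[0,0,-0.002],[0,0,0]]]'
python3 p.py 524.3 -124.2 43.3 -.4293 23.3 0 2
```

```text
time_s: 13.35
position: [530.2, -127.3, 26.2]
orientation: [[0.834, -0.416, 0.362], [-0.382, -0.909, -0.167], [0.398, 0.001, -0.917]]
contact_force: [-10.4, 4.1, 20.8]
gripper_width: 0.453
t 13.35 pinch [ 523.4602 -124.2171   43.3084] dp mm [ 0.8038  0.0526 -0.029 ] rv deg [0.1124 0.1231 0.0156]
per row 2 [ 0.0008  0.0001 -0.    ] [0.0007 0.0007 0.0001]
```

```bash
python3 -m handwheel '[[[0,0,0.0005],[0,0,0]],[[0,0,0],[0,0,0]]]'
python3 -m handwheel '[[[0,0,0],[0,0,0]],[[0,0,0],[0,0,0]],[[0,0,0],[0,0,0]]]' 0.2
python3 p.py 524.3 -124.2 43.3 -.4293 23.3 0 2
```

```text
time_s: 13.52
position: [530.1, -127.4, 26.7]
orientation: [[0.834, -0.417, 0.362], [-0.382, -0.909, -0.167], [0.399, 0.001, -0.917]]
contact_force: [0.4, 0.5, -1.0]
gripper_width: 0.454
time_s: 13.77
position: [530.5, -127.6, 27.1]
orientation: [[0.833, -0.417, 0.363], [-0.382, -0.909, -0.167], [0.4, 0.001, -0.917]]
contact_force: [-0.4, -0.5, -0.2]
gripper_width: 0.604
t 13.7667 pinch [ 523.6771 -124.4375   44.2247] dp mm [ 0.5556  0.2896 -0.9607] rv deg [0.1646 0.2291 0.0244]
per row 2 [ 0.0006  0.0003 -0.001 ] [0.001  0.0013 0.0001]
```

Released; back off along the tool axis (−0.36, 0.17, 0.92), then check numerically and with the last picture.

```bash
python3 -m handwheel '[[[-0.004,0.002,0.011],[0,0,0]],[[-0.008,0.004,0.02],[0,0,0]],[[-0.015,0.007,0.037],[0,0,0]],[[-0.02,0.009,0.05],[0,0,0]],[[-0.02,0.009,0.05],[0,0,0]],[[-0.01,0.005,0.025],[0,0,0]],[[0,0,0],[0,0,0]],[[0,0,0],[0,0,0]]]'
python3 - <<'E'
from h import *
c=arm.camera("wrist");s=arm.camera("scene");d=arm.camera("side")
y=np.radians(-24.9);xr=np.array([np.cos(y),np.sin(y)]);yr=np.array([-xr[1],xr[0]]);o=np.array([568.9,-145.5])
g=cv2.cvtColor(c["color"],cv2.COLOR_BGR2GRAY)
l=cv2.createLineSegmentDetector().detect(cv2.GaussianBlur(cv2.resize(g,None,fx=2,fy=2,interpolation=cv2.INTER_CUBIC),(0,0),1.2))[0][:,0]
for z in (46,51):
  print(z)
  for q in l:
    p=(q.reshape(2,2)+.5)/2-.5
    if np.linalg.norm(p[0]-p[1])<22: continue
    Q=onz(c,p,z)[:,:2]-o;a=np.round(np.c_[Q@xr,Q@yr],1)
    if abs(a).max()<80 and (abs(a[0]-a[1]).min()<2.5): print(a.ravel())
def crop(im,x,y,w,h,k):return cv2.resize(im[y:y+h,x:x+w],None,fx=k,fy=k,interpolation=cv2.INTER_CUBIC)
b=np.vstack([crop(s["color"],220,310,160,120,2.5)[:300,:400],crop(d["color"],200,190,200,150,2)[:300,:400]])
cv2.imwrite("pics/m7.png",cv2.convertScaleAbs(np.hstack([cv2.resize(c["color"],(640,480))[:,120:520].repeat(1,0) if 0 else np.pad(c["color"][:,120:520],((0,120),(0,0),(0,0))),b]),alpha=1.2,beta=10))
print(arm.read_state()["position"])
E
```

```text
time_s: 14.43
position: [488.1, -107.8, 131.5]
orientation: [[0.833, -0.417, 0.365], [-0.381, -0.909, -0.168], [0.402, 0.001, -0.916]]
contact_force: [-0.3, 0.4, -0.6]
gripper_width: 0.602
46
[ 60.6  12.3  60.7 -13.4]
[ 26.9 -15.8  26.9  12.7]
[ 63.4  19.2 -64.4  19.4]
[27.2 12.7 60.2 12.7]
[-64.2 -20.1  63.1 -20.5]
[ 75.7  28.2  75.6 -28. ]
[ 60.7 -14.1  41.9 -14.2]
[ 64.9 -25.7  65.   26.7]
[23.7 28.4 62.  28.5]
[-62.   21.8  -1.4  22. ]
[13.4 24.6 62.  24.8]
[ 61.8 -24.   13.6 -23.8]
[57.   8.6 35.1  8.8]
[ 34.5   8.3  34.5 -10. ]
[ 71.9  27.7  72.  -27.1]
[57.6 -9.6 57.6  8.5]
[-64.9  18.5 -65.1 -18.9]
[ 34.8 -10.2  56.6 -10.2]
[ -1.2 -21.8 -60.3 -21.9]
[-66.1   1.2 -66.2  17.7]
[-66.4 -19.3 -66.4   1.2]
[ 30.1  11.5  29.9 -12.9]
[ 55.4 -28.   31.8 -27.8]
[56.5 23.4 37.3 23.1]
51
[ 57.7  12.   57.9 -13.2]
[ 24.8 -15.4  24.8  12.5]
[ 60.5  18.9 -64.7  19. ]
[25.1 12.5 57.4 12.4]
[-64.5 -19.7  60.2 -20.1]
[ 72.6  27.6  72.5 -27.4]
[ 57.9 -13.8  39.4 -14. ]
[ 62.  -25.2  62.1  26.2]
[21.7 27.8 59.2 27.9]
[-62.3  21.4  -3.   21.6]
[11.6 24.1 59.2 24.3]
[ 58.9 -23.5  11.8 -23.3]
[54.3  8.5 32.8  8.6]
[32.2  8.1 32.3 -9.8]
[ 68.9  27.1  69.  -26.5]
[54.9 -9.4 54.8  8.3]
[-65.2  18.2 -65.4 -18.5]
[ 32.5 -10.   53.9 -10. ]
[ -2.8 -21.3 -60.6 -21.4]
[-66.3   1.2 -66.5  17.4]
[-66.7 -18.9 -66.6   1.2]
[ 27.9  11.3  27.8 -12.6]
[ 52.7 -27.4  29.6 -27.3]
[53.8 22.9 35.  22.6]
[ 488.125  -107.8269  129.8426]
```

View pics/m7.png

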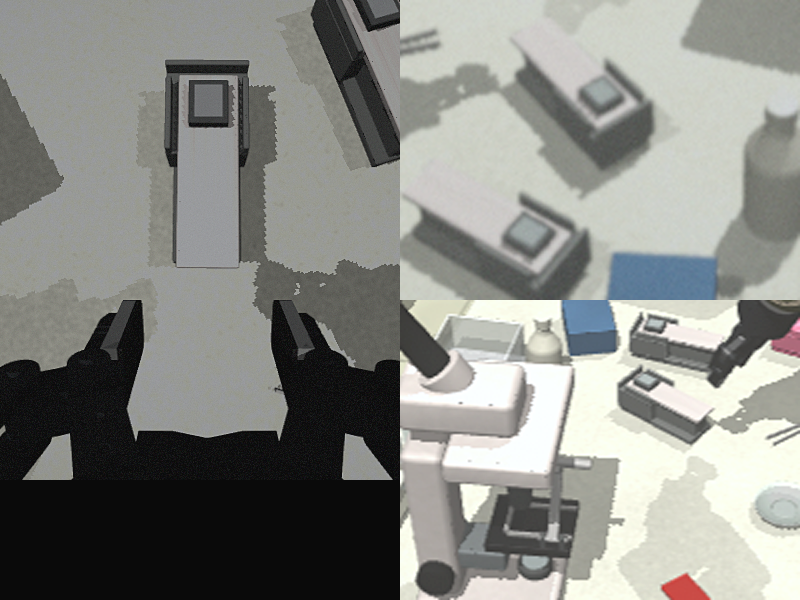

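Run:
```python
from workcell import arm
print(arm.finish_job())
```

```text
the job is handed in; nothing more can be done
None
```

The job is done and handed in at about 14.6 s of the 53 s allowed.

- **Clamp bar:** I swung it up by its handle to about 0.9 rad, estimated from where the gripper ended. It was still up in the last side view.
- **Carrier off the stage:** I slid it about 108 mm straight out of the front. Gripper height fell by about 1 mm, with no lift, and it was clear of the stage by roughly 38 mm before I raised it.
- **Carrier on the rest:** The gripper touched down at 21 N, eased off, opened and backed away. The last wrist picture shows the carrier flat between the cheeks with its well towards the back stop. It sits about 1 mm forward of the rest's centre, 0.4 mm sideways, and within 0.2° in angle.
- **Everything else:** In the last views I saw nothing else moved, and the gripper was well clear and touching nothing.

**What disagreed:**
- **Rest position:** my first scene and side camera estimates differed by up to 10 mm, so I used the wrist camera instead.
- **Grip angle:** a 40° lean at the carrier ran into the wrist joint's limit, so I gripped at 24° instead.
- **Handle tip:** it measured about 5 mm further back than the given dimensions predict, with no effect on the grasp.

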